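Fetch the touch-up tin out of the lidded chest

ROBOT

A 7-joint arm with a two-finger parallel gripper is mounted at the origin on the work surface. World frame = base frame: x ahead of the robot, y to its left, z up, the work surface at z = 0. Lengths are in m, angles in rad, forces in N, time in s.
With the tool pointing down it reaches from about 0.35 to 0.9 m from the base axis. Payload 8.1 kg.
Tool frame: the origin (TCP) lies midway between the tips of the shut fingers; the grasp point (between the pads) lies 19 mm behind it; z points along the fingers, y is the direction in which the jaws open and shut (so a half turn about z gives the same grasp; the last joint's range is limited). The gripper opens to 92 mm and grips with 3 to 60 N. Pads are 19 mm wide; open, the fingers measure 130 mm over their backs; the gripper's body (75 mm by 190 mm) begins 47 mm behind the grasp point.
Start: joints at [-1.276, 0.434, 0.025, 1.573, -0.012, 1.134, -0.075], TCP at [0.242, 0.576, 0.227] pointing down, gripper open.
Joint ranges: [-2.62, 2.62], [-0.44, 2.09], [-1.27, 1.32], [0.08, 2.57], [-1.32, 4.46], [0.12, 2], [-2.74, 2.74]. Speed limits (rad/s): [2.22, 2.22, 3.01, 3.01, 3.14, 3.14, 3.14].

INTERFACE

Orientations are given as a unit quaternion [w, x, y, z].
In Python, from station import get_state, vision, order gives the robot as it stands.
- The arm moves only by the shell command python3 -m pendant 'ROWS' [FORCE]. ROWS is a JSON object of lists of equal length, an entry for each row: "jaw": the finger opening in cm, from 0 to 9.18; "linear": the shift along the world's x, y, z in cm, a list of three; "twist": the turn, a rotation vector about the world's x, y, z in rad, a list of three. In form: {"jaw": [jaw, ...], "linear": [[x, y, z], ...], "twist": [[rx, ry, rz], ...]}. A call has exactly 5 rows; each row shifts and turns the commanded pose from where the row before left it; what a row does not reach is not made up. A row lasts 1/12 s, in which the tool goes at most 41.7 mm and 7.16 degrees, less where a joint would pass 70% of its speed; a pose out of reach is approached as far as the arm can. A call is refused whole if a number of a shift passes 4.17 or a number of a turn 0.125, either way. A call with a gripper value outside its range is refused whole. The fingers move at their own pace and stop on an object; FORCE is the grip in N (left out, the last holds). Time passes only in rows, so rows that do not move let the fingers close, or fill a call up. It gives the time, the measured TCP pose, the force and the opening at its end, in the units of the state.
- get_state(): the state, without advancing time (a new reading comes with each control period).
- vision.grab_frame(name): name is "scene" or "top"; returns the picture (384x512x3 uint8, red, green, blue); there is no depth.
- vision.camera_params(name): a dict with "fov_y" (degrees; the focal length in pixels is half the picture's height over the tangent of half this angle, whatever the lens; pixels are square), "cx", "cy" (the principal point, pixels), "k1" (the pictures are not rectified: a ray, as slopes to the right and down, at radius r is drawn at 1 + k1 r^2 times it, then the intrinsics apply), "R" (3x3) and "t" (3): a world point X has camera coordinates R X + t. Camera axes: x right, y down, z forward; pixel columns grow to the right and rows downward; lengths in m; the calibration is good to about 2 mm. A picture is of the moment at which its call begins. camera_params takes no time and is no camera call.
- order.job_done(): hands the job in, once; it reports no verdict.
The state is a dict: "clock": time; "joint_positions": joint angles; "joint_velocities": joint speeds; "joint_efforts": joint torques, N m; "position": TCP position; "tcp_rot": TCP orientation; "contact_force": force on the tool from outside, world axes, zero at the start; "ft_torque": the same for the moment, N m; "finger_gap": finger opening in m.
Only numpy, scipy, OpenCV 4.12 (cv2) and the standard library are available. Lean on these libraries where they do the work, as an engineer would, in place of code of your own. Each camera call takes 0.05 s, during which the arm holds its last target.

TASK

Open the steel chest by swinging its lid back past the balance point, so that it stays open by itself, and let go of it. Then lift the round tin out and set it down (do not drop it) standing upright on the floor of the shallow metal tray. Leave the square flask standing in the chest and the lid open, and do not push about the putty knife, the brush or the tape roll.

Things in the scene. Friction and masses are not known exactly. Their poses are not given: they have to be found in the camera images.
- chest: Grey steel chest, fixed to the bench: 150 (own x) x 250 (own y) x 100 mm high, walls and floor 5 mm thick. Origin at the centre of its underside; own x points from the front to the hinge side, own y along the hinge, z up. It holds the round tin and the square flask, one in each y half (either way round).
- chest_lid (a joint): Hinge of the chest's lid, rad: 0 shut, grows as the lid opens, stop at 1.85. The lid (0.35 kg, 6 mm plate, 258 mm along the hinge) swings freely without spring or catch: it falls shut below about 1.55 and falls open to its stop and stays there above about 1.6.
- chest_lid_hinge (a point): Point on the lid's hinge axis, half-way along it (the top of the chest's +x wall, 100 mm up). The axis is the chest's y axis. Axes turn with the lid; with the lid shut they are the chest's.
- chest_lid_tab (a point): Grip point in the pull tongue in the middle of the lid's front edge, 184 mm from the hinge axis and 2 mm above it when shut. The dark steel tongue is 20 mm wide along the hinge, 14 mm thick, and stands about 51 mm out from the lid's front edge (this point is 30 mm from the lid's edge, 21 mm from the tongue's rounded end). Pinched on its two sides, along the hinge axis, it can pivot between the fingertips while the lid swings. Axes as the hinge's.
- tin_center (a point): Round steel tin with a pale label, 56 mm diameter, 80 mm high, about 0.25 kg, standing in the chest. This point is its centre, 40 mm above its underside; z is its own axis, up. At the start there are 25 mm or more free on either side of it along the chest's y.
- flask_center (a point): Square steel flask, 50 x 50 mm, 80 mm high with its black cap, standing in the chest; this point is on its axis, 40 mm up. It stays in the chest.
- tray: Shallow metal tray, fixed to the bench: 200 (own x) x 180 (own y) x 14 mm high, floor and walls 4 mm thick. Origin at the centre of its underside.
- tray_spot (a point): Point on the tray's floor (top face), in the middle of its free part, 30 mm from the tray's centre towards its own -x; axes as the tray's.
- putty_knife: Putty knife lying in the tray along its +x edge, 130 mm long along the tray's y, up to 36 mm wide and 14 mm thick. Origin under its middle. To be left alone.
- brush: Flat paint brush lying on the bench at the robot's left, 185 mm long, 17 mm thick; origin under the joint of its wooden handle and ferrule. To be left alone.
- tape_roll: Roll of tape lying flat on the bench at the robot's right, 100 mm diameter, 25 mm high; origin at the centre of its underside. To be left alone.

How it is judged:
On the way, in this order (a step that is already met when the one before it is completed fails the run):
1. the lid is open beyond 1.65 rad by itself, with the robot touching neither chest nor lid, and the tin still inside (value of joint chest_lid above 1.65 rad and z of tin_center in the frame of chest below 0.1 m and contact force between each of the fingers, the arm and chest below 0.1 N), for 0.2 s.
2. the tin is lifted out of the chest, its centre over 130 mm above the chest's underside (z of tin_center in the frame of chest above 0.13 m), for 0.1 s.
At the end, for the whole second after the job is handed in: Lid open beyond 1.65 rad; the tin released, at rest, upright (0.08 rad) on the tray floor inside its rim (centre within 72 mm in x, 62 mm in y of the tray centre, 38 to 50 mm above its underside); the flask standing in the chest (centre 35 to 55 mm above the underside, tilt under 0.15 rad) (value of joint chest_lid above 1.65 rad and x of tin_center in the frame of tray between -0.072 and 0.072 m and y of tin_center in the frame of tray between -0.062 and 0.062 m and z of tin_center in the frame of tray between 0.038 and 0.05 m and angle between tin_center's own z axis and vertical below 0.08 rad and linear speed of tin below 0.02 m/s and z of flask_center in the frame of chest between 0.035 and 0.055 m and angle between flask_center's own z axis and vertical below 0.15 rad and x of flask_center in the frame of chest between -0.07 and 0.07 m and y of flask_center in the frame of chest between -0.12 and 0.12 m); the robot touches nothing.
It fails at once if the tin is let go while its underside is more than about 35 mm above the bench (height (world z) of tin_center above 0.075 m and contact force between the fingers and tin below 0.05 N).
It fails at once if the flask is tipped over (more than 0.5 rad) or moved more than 60 mm (angle between flask_center's own z axis and vertical above 0.5 rad or distance of flask_center from where it was at the start of the episode above 0.06 m).
It fails at once if the putty knife, brush or tape roll is moved more than 30 mm (distance of any of putty_knife, brush, tape_roll from where it was at the start of the episode above 0.03 m).
It also fails if it takes over 62 s, if anything falls off the work surface, if the arm or the gripper's body presses on something with over 40 N, if the wrist force passes 120 N, or if a joint passes its speed limit or range.

## Working session

There is one attempt and no reset: what is moved stays moved. The work goes in short steps, Python scripts to look and compute and a shell command to move; the robot and the scene stay as the last step left them, time stands still between calls to the robot, and variables do not carry over. Pictures are saved under pics/ and viewed, and the job is handed in when it is done.

```bash
ls; mkdir -p pics
python3 - <<'E'
from station import get_state, vision
import cv2,json
print(get_state())
for n in("scene","top"):
    im=vision.grab_frame(n); cv2.imwrite(f"pics/{n}0.png",im[:,:,::-1]); p=vision.camera_params(n); print(n,p)
E
```

```text
pics
{'clock': 0.0, 'joint_positions': array([-1.27554422,  0.43528615,  0.0249582 ,  1.57408538, -0.01160954,
        1.13401245, -0.07510882]), 'joint_velocities': array([ 7.96852014e-05, -5.66282942e-04, -8.55678694e-04, -5.32475065e-05,
       -5.31703901e-04, -3.47927546e-04,  8.25894443e-07]), 'joint_efforts': array([ 1.03669910e-03, -6.67847013e+01,  9.85164978e-01, -3.14472771e+01,
       -6.05802611e-02,  4.24599834e-02,  1.76303006e-04]), 'position': array([0.24199203, 0.57569165, 0.2259101 ]), 'tcp_rot': array([-9.58497903e-05,  1.97650504e-01,  9.80272207e-01, -8.17559160e-04]), 'contact_force': array([-0.27512229,  0.37182728,  0.47319684]), 'ft_torque': array([-0.0504083 ,  0.01358942, -0.03763492]), 'finger_gap': 0.09188229738314693}
scene {'fov_y': 53.58274360716754, 'cx': 253.39644595466743, 'cy': 188.7711089651951, 'k1': 0.010461011111312696, 'R': array([[ 0.76693525,  0.64169569, -0.00608015],
       [ 0.38573864, -0.46855372, -0.79477236],
       [-0.51285087,  0.60719359, -0.60687719]]), 't': array([-0.40217451, -0.14673923,  1.44751175])}
top {'fov_y': 55.81204631931193, 'cx': 260.5686333459066, 'cy': 191.80676207019357, 'k1': -0.11181406467795262, 'R': array([[-0.01461815, -0.99986809, -0.00707899],
       [-0.995773  ,  0.01519959, -0.09058206],
       [ 0.09067771,  0.00572492, -0.99586384]]), 't': array([0.0107475 , 0.54272973, 1.05862409])}
```

View pics/scene0.png

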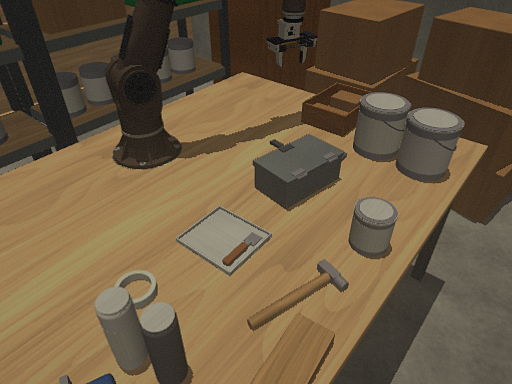

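View pics/top0.png

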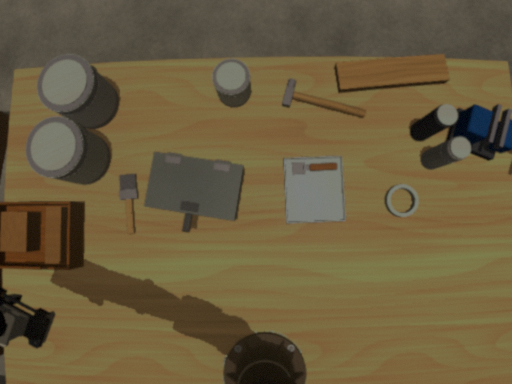

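```bash
cat > h.py <<'E'
import numpy as np,cv2
from station import vision
def cam(n):
    p=vision.camera_params(n); f=192/np.tan(np.radians(p['fov_y']/2))
    return np.array([[f,0,p['cx']],[0,f,p['cy']],[0,0,1]]),np.array([p['k1'],0,0,0.]),np.array(p['R']),np.array(p['t'])
def proj(n,X):
    K,d,R,t=cam(n); return cv2.projectPoints(np.array(X,float).reshape(-1,1,3),cv2.Rodrigues(R)[0],t,K,d)[0].reshape(-1,2)
def ray(n,uv):
    K,d,R,t=cam(n); q=cv2.undistortPoints(np.array(uv,float).reshape(-1,1,2),K,d).reshape(-1,2)
    return -R.T@t, np.c_[q,np.ones(len(q))]@R
def onz(n,uv,z):
    o,D=ray(n,uv); return o+D*((z-o[2])/D[:,2])[:,None]
def tri(u1,u2):
    o1,D1=ray("top",u1);o2,D2=ray("scene",u2);out=[]
    for a,b in zip(D1,D2):
        s=np.linalg.lstsq(np.c_[a,-b],o2-o1,rcond=None)[0]; p,q=o1+s[0]*a,o2+s[1]*b; out.append(np.r_[(p+q)/2,np.linalg.norm(p-q)])
    return np.array(out)
def crop(im,x0,y0,x1,y1,k,name):
    cv2.imwrite(name,cv2.resize(im[y0:y1,x0:x1,::-1],None,fx=k,fy=k,interpolation=cv2.INTER_CUBIC))
E
python3 - <<'E'
from h import *
a=cv2.imread("pics/top0.png")[:,:,::-1];b=cv2.imread("pics/scene0.png")[:,:,::-1]
a=np.clip(a.astype(float)*1.8,0,255).astype('uint8');b=np.clip(b.astype(float)*1.8,0,255).astype('uint8')
crop(a,130,140,260,240,6,"pics/t1.png");crop(a,270,140,360,235,6,"pics/t2.png")
crop(b,240,130,360,220,6,"pics/s1.png");crop(b,170,200,280,280,7,"pics/s2.png")
E
```

```text
(no output)
```

View pics/t1.png

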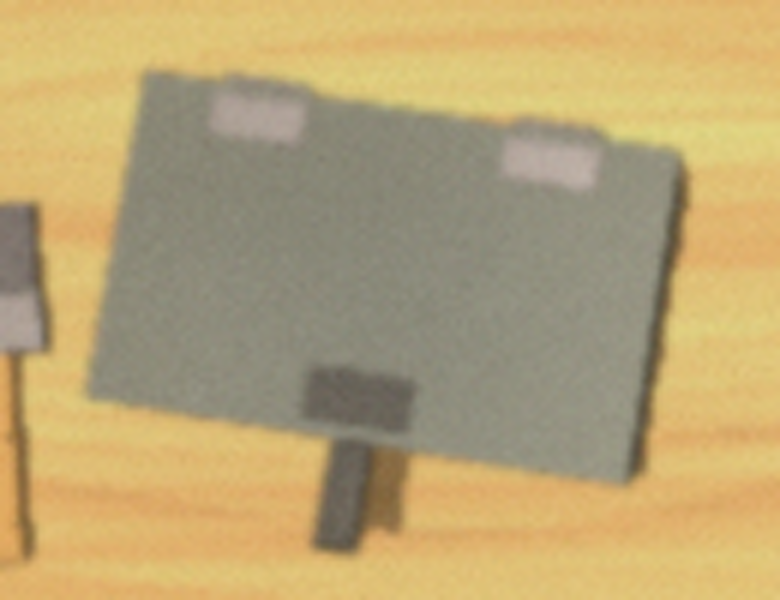

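View pics/t2.png

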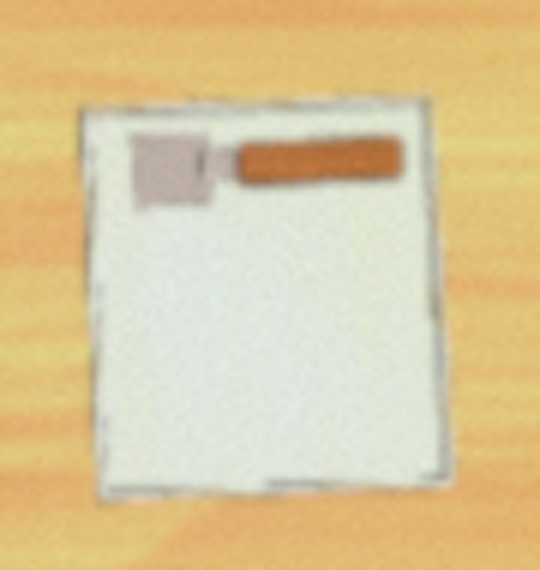

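View pics/s1.png

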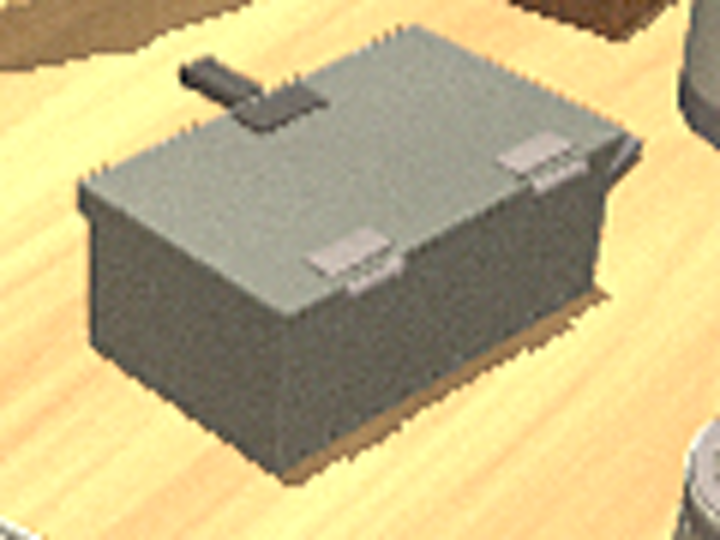

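View pics/s2.png

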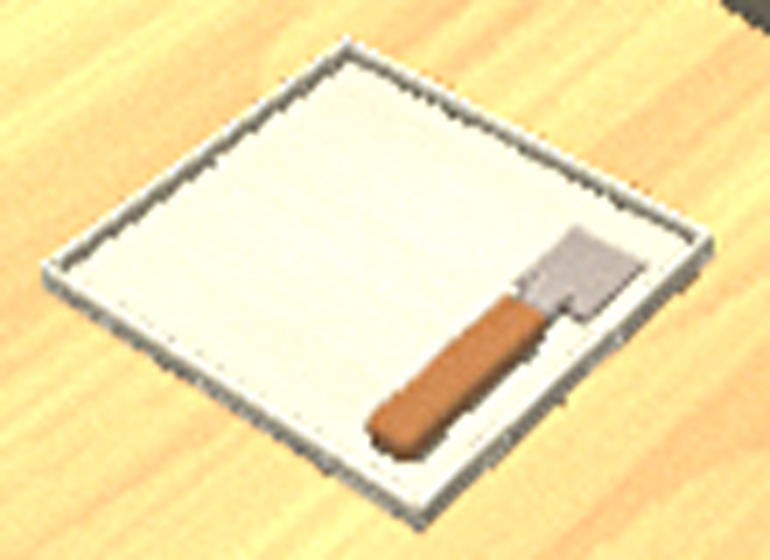

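Run:
```python
from h import *
c=lambda P,k,x,y:(np.array(P)+.5)/k-.5+[x,y]
T=c([(148,73),(680,152),(629,483),(91,397),(337,549),(337,549)],6,130,140)
S=c([(636,135),(288,315),(78,182),(415,27),(196,63),(200,80)],6,240,130)
p=tri(T,S);print(p.round(4))
L=p[:4,:3];e=L[0]-L[1];print('yaw',np.arctan2(-(e[0]),e[1]),np.arctan2(*( (L[3]-L[2])[[0,1]]*[-1,1])),np.linalg.norm(e),np.linalg.norm(L[3]-L[2]),np.linalg.norm(L[0]-L[3]),np.linalg.norm(L[1]-L[2]))
T=c([(82,105),(430,97),(453,485),(100,497)],6,270,140)
S=c([(710,240),(420,522),(45,268),(347,42)],7,170,200)
p=tri(T,S);print(p.round(4), onz("top",T,.014).round(4),onz("scene",S,.014).round(4)); L=p[:,:3]
print(L.mean(0),np.linalg.norm(L-np.roll(L,1,0),axis=1))
a=L[0]+L[1]-L[2]-L[3];print('yaw',np.arctan2(a[1],a[0]))
```

```text
[[6.566e-01 3.039e-01 1.035e-01 5.600e-03]
 [6.115e-01 5.040e-02 1.067e-01 7.000e-04]
 [4.587e-01 7.520e-02 1.075e-01 5.000e-04]
 [5.019e-01 3.268e-01 1.056e-01 1.700e-03]
 [4.308e-01 2.105e-01 1.078e-01 2.500e-03]
 [4.311e-01 2.135e-01 9.540e-02 3.600e-03]]
yaw -0.17616855567170614 -0.1703659965087722 0.2574473679742877 0.2553202829087829 0.1564016604292494 0.154861639699538
[[ 0.6483 -0.069   0.0119  0.0028]
 [ 0.6524 -0.2471  0.0071  0.0008]
 [ 0.4537 -0.2507  0.0121  0.0009]
 [ 0.4501 -0.0735  0.0124  0.0013]] [[ 0.649  -0.068   0.014 ]
 [ 0.6509 -0.2459  0.014 ]
 [ 0.4534 -0.2505  0.014 ]
 [ 0.4505 -0.0729  0.014 ]] [[ 0.6487 -0.0718  0.014 ]
 [ 0.6569 -0.2509  0.014 ]
 [ 0.4558 -0.2515  0.014 ]
 [ 0.451  -0.0752  0.014 ]]
[ 0.55113849 -0.16007034  0.01085871] [0.1983315  0.17825129 0.19882431 0.17720994]
yaw 0.020150629131677623
```

```bash
python3 -m pendant '{"jaw":[9.1,9.1,9.1,9.1,9.1],"linear":[[1.9,-3.4,0],[1.9,-3.4,0],[1.9,-3.4,0],[1.9,-3.4,0],[1.9,-3.4,0]],"twist":[[0,0,0.045],[0,0,0.045],[0,0,0.045],[0,0,0.045],[0,0,0.045]]}' 10; python3 -m pendant '{"jaw":[5,5,5,5,5],"linear":[[1.9,-3.3,0],[1.9,-3.3,0],[1.9,-3.3,0],[1.9,-3.3,0],[1.9,-3.3,0]],"twist":[[0,0,0],[0,0,0],[0,0,0],[0,0,0],[0,0,0]]}'; python3 -m pendant '{"jaw":[5,5,5,5,5],"linear":[[0,0,0],[0,0,0],[0,0,0],[0,0,0],[0,0,0]],"twist":[[0,0,0],[0,0,0],[0,0,0],[0,0,0],[0,0,0]]}'
```

```text
clock: 0.52
position: [0.3376, 0.4043, 0.2264]
tcp_rot: [-0.0, 0.085, 0.996, -0.0]
contact_force: [1.6, 0.1, 0.6]
finger_gap: 0.0913
clock: 0.93
position: [0.4325, 0.2393, 0.2266]
tcp_rot: [-0.0, 0.086, 0.996, -0.0]
contact_force: [0.0, 1.2, 0.0]
finger_gap: 0.0624
clock: 1.35
position: [0.4314, 0.2426, 0.2266]
tcp_rot: [-0.0, 0.085, 0.996, 0.0]
contact_force: [0.0, 0.7, -0.0]
finger_gap: 0.0502
```

```bash
python3 -m pendant '{"jaw":[5,5,5,5,5],"linear":[[1.0,-1.8,0],[1.0,-1.8,0],[0,0,-3],[0,0,-2.3],[0,0,0]],"twist":[[0,0,0],[0,0,0],[0,0,0],[0,0,0],[0,0,0]]}'
python3 - <<'E'
from h import *
from station import get_state
s=get_state();print(s['position'],s['finger_gap'])
a=vision.grab_frame("top");b=vision.grab_frame("scene")
P=s['position'];print(proj("top",[P]),proj("scene",[P]))
f=lambda a:np.clip(a.astype(float)*1.8,0,255).astype('uint8')
crop(f(a),130,140,260,260,6,"pics/t3.png");crop(f(b),220,80,340,180,6,"pics/s3.png")
E
```

```text
clock: 1.77
position: [0.4495, 0.2048, 0.1702]
tcp_rot: [-0.003, 0.086, 0.996, -0.002]
contact_force: [-1.4, 0.5, -0.5]
finger_gap: 0.0504
[0.4495371  0.20479082 0.17019361] 0.05036155434502821
[[182.47837888 223.84472024]] [[275.81505135 125.92518851]]
```

View pics/t3.png

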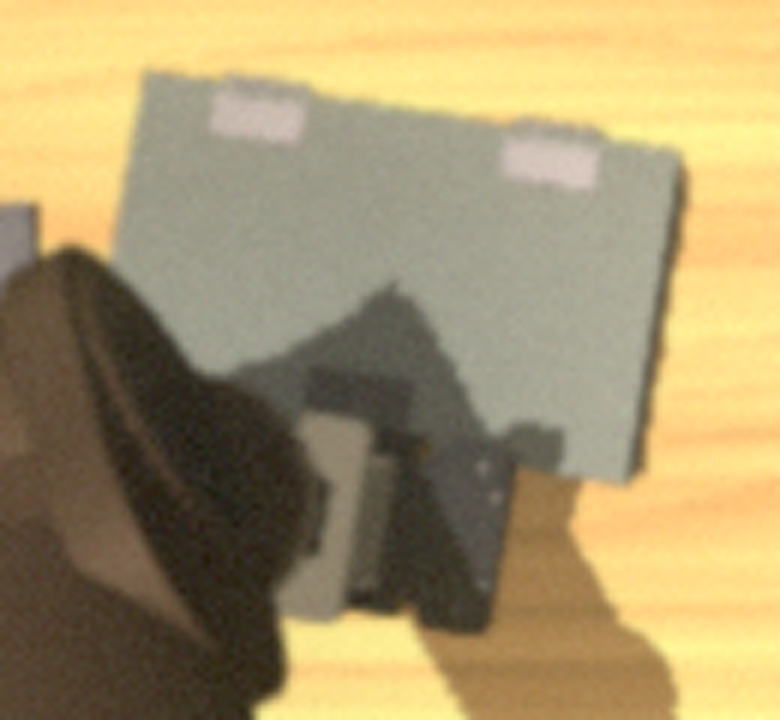

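View pics/s3.png

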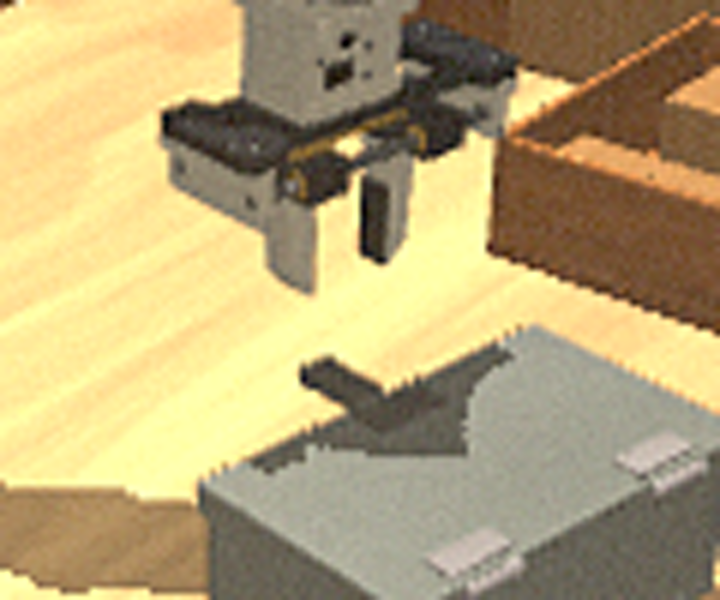

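```bash
python3 -m pendant '{"jaw":[5,5,5,5,5],"linear":[[0.1,0.1,-3],[0,0,-3],[0,0,-2],[0,0,-0.7],[0,0,0]],"twist":[[0,0,0],[0,0,0],[0,0,0],[0,0,0],[0,0,0]]}' 10
python3 - <<'E'
from h import *
from station import get_state
s=get_state();print(s['position'],s['finger_gap'],s['contact_force'])
b=vision.grab_frame("scene")
f=lambda a:np.clip(a.astype(float)*1.8,0,255).astype('uint8')
crop(f(b),220,80,340,180,6,"pics/s4.png")
E
```

```text
clock: 2.28
position: [0.4528, 0.2067, 0.0866]
tcp_rot: [-0.001, 0.086, 0.996, -0.0]
contact_force: [0.1, 0.3, -0.2]
finger_gap: 0.0497
[0.45283551 0.20668096 0.0865723 ] 0.04970632680496796 [ 0.05578793  0.33019458 -0.18090539]
```

View pics/s4.png

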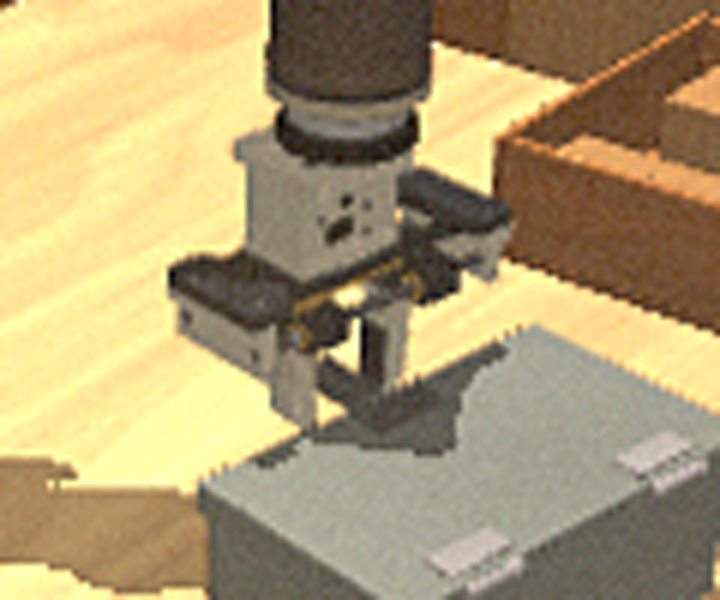

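```bash
python3 -m pendant '{"jaw":[3,0,0,0,0],"linear":[[-0.2,0,-0.3],[0,0,0],[0,0,0],[0,0,0],[0,0,0]],"twist":[[0,0,0],[0,0,0],[0,0,0],[0,0,0],[0,0,0]]}' 12; python3 -m pendant '{"jaw":[0,0,0,0,0],"linear":[[0,0,0],[0,0,0],[0,0,0],[0,0,0],[0,0,0]],"twist":[[0,0,0],[0,0,0],[0,0,0],[0,0,0],[0,0,0]]}' 12
```

```text
clock: 2.75
position: [0.4521, 0.2087, 0.0847]
tcp_rot: [0.001, 0.086, 0.996, 0.002]
contact_force: [0.9, 16.4, -1.6]
finger_gap: 0.0213
clock: 3.17
position: [0.4522, 0.2095, 0.0847]
tcp_rot: [0.001, 0.085, 0.996, 0.002]
contact_force: [-0.3, 9.3, -1.0]
finger_gap: 0.0196
```

Run:
```python
import numpy as np
th=np.r_[np.arange(0,1.55,.15),1.6,1.7,1.75]
P=np.c_[18.4*(1-np.cos(th))*.985,-18.4*(1-np.cos(th))*.173,18.4*np.sin(th)]
print(np.c_[th[1:],np.diff(P,axis=0)].round(2)); print(P.round(1))
```

```text
[[ 0.15  0.2  -0.04  2.75]
 [ 0.3   0.61 -0.11  2.69]
 [ 0.45  0.99 -0.17  2.57]
 [ 0.6   1.36 -0.24  2.39]
 [ 0.75  1.7  -0.3   2.15]
 [ 0.9   2.   -0.35  1.87]
 [ 1.05  2.25 -0.39  1.55]
 [ 1.2   2.45 -0.43  1.19]
 [ 1.35  2.6  -0.46  0.8 ]
 [ 1.5   2.69 -0.47  0.4 ]
 [ 1.6   1.81 -0.32  0.04]
 [ 1.7   1.81 -0.32 -0.15]
 [ 1.75  0.9  -0.16 -0.14]]
[[ 0.  -0.   0. ]
 [ 0.2 -0.   2.7]
 [ 0.8 -0.1  5.4]
 [ 1.8 -0.3  8. ]
 [ 3.2 -0.6 10.4]
 [ 4.9 -0.9 12.5]
 [ 6.9 -1.2 14.4]
 [ 9.1 -1.6 16. ]
 [11.6 -2.  17.1]
 [14.2 -2.5 18. ]
 [16.8 -3.  18.4]
 [18.7 -3.3 18.4]
 [20.5 -3.6 18.2]
 [21.4 -3.8 18.1]]
```

```bash
python3 -m pendant '{"jaw":[0,0,0,0,0],"linear":[[0.05,0.2,1.37],[0.15,-0.03,1.37],[0.25,-0.05,1.35],[0.36,-0.06,1.34],[0.45,-0.08,1.3]],"twist":[[0,0,0],[0,0,0],[0,0,0],[0,0,0],[0,0,0]]}' 12; python3 -m pendant '{"jaw":[0,0,0,0,0],"linear":[[0.54,-0.09,1.27],[0.63,-0.11,1.22],[0.73,-0.13,1.17],[0.81,-0.14,1.1],[0.89,-0.16,1.05]],"twist":[[0,0,0],[0,0,0],[0,0,0],[0,0,0],[0,0,0]]}' 12
```

```text
clock: 3.58
position: [0.4647, 0.2074, 0.1524]
tcp_rot: [0.001, 0.086, 0.996, 0.001]
contact_force: [4.9, 4.4, -4.1]
finger_gap: 0.0202
clock: 4.0
position: [0.5003, 0.2012, 0.2102]
tcp_rot: [0.001, 0.086, 0.996, 0.001]
contact_force: [2.8, 6.3, -6.0]
finger_gap: 0.02
```

```bash
python3 -m pendant '{"jaw":[0,0,0,0,0],"linear":[[0.97,-0.17,0.97],[1.03,-0.18,0.9],[1.1,-0.19,0.82],[1.15,-0.2,0.73],[1.2,-0.21,0.64]],"twist":[[0,0,0],[0,0,0],[0,0,0],[0,0,0],[0,0,0]]}' 12; python3 -m pendant '{"jaw":[0,0,0,0,0],"linear":[[1.25,-0.22,0.55],[1.28,-0.23,0.45],[1.32,-0.23,0.35],[1.34,-0.23,0.25],[1.35,-0.24,0.15]],"twist":[[0,0,0],[0,0,0],[0,0,0],[0,0,0],[0,0,0]]}' 12
```

```text
clock: 4.42
position: [0.5544, 0.1919, 0.2504]
tcp_rot: [-0.0, 0.086, 0.996, 0.001]
contact_force: [1.5, 5.8, -4.3]
finger_gap: 0.02
clock: 4.83
position: [0.6199, 0.1807, 0.2679]
tcp_rot: [-0.0, 0.085, 0.996, 0.001]
contact_force: [-0.1, 5.9, -1.7]
finger_gap: 0.0197
```

Run:
```python
from h import *
from station import get_state
s=get_state();print(s['position'],s['finger_gap'],s['contact_force'])
b=vision.grab_frame("scene")
f=lambda a:np.clip(a.astype(float)*1.8,0,255).astype('uint8')
crop(f(b),220,60,360,220,5,"pics/s5.png")
```

```text
[0.61988689 0.18066627 0.26788662] 0.019743915465116217 [-0.05279095  5.89589903 -1.70009391]
```

View pics/s5.png

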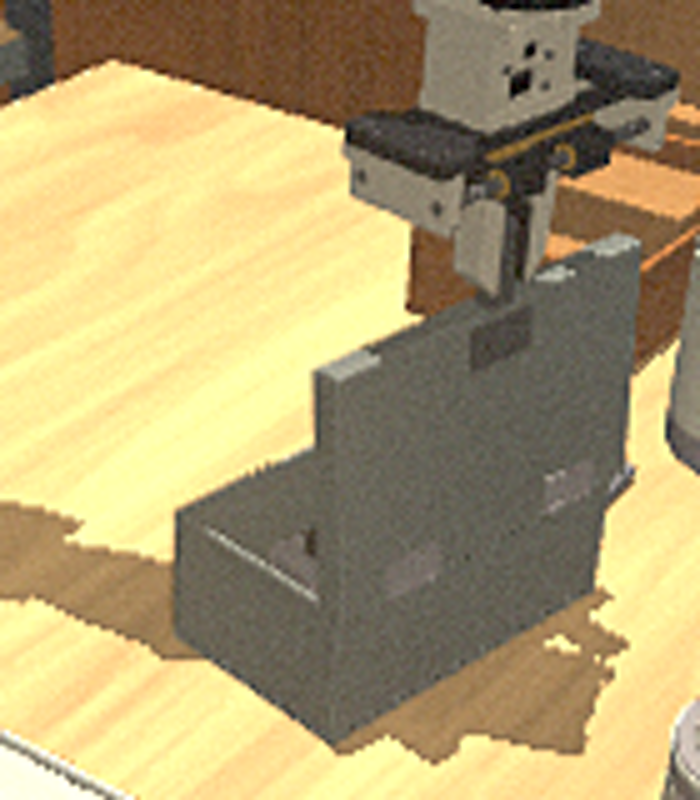

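```bash
python3 -m pendant '{"jaw":[0,0,0,0,0],"linear":[[1.3,-0.23,0.05],[1.2,-0.21,-0.05],[1.2,-0.21,-0.1],[1.0,-0.17,-0.15],[0,0,0]],"twist":[[0,0,0],[0,0,0],[0,0,0],[0,0,0],[0,0,0]]}' 12; python3 -m pendant '{"jaw":[9.1,9.1,9.1,9.1,9.1],"linear":[[0,0,0],[0,0,0],[0,0,0],[0,0,0],[0,0,0]],"twist":[[0,0,0],[0,0,0],[0,0,0],[0,0,0],[0,0,0]]}' 12;  python3 -m pendant '{"jaw":[9.1,9.1,9.1,9.1,9.1],"linear":[[0,0,2],[0,0,3.5],[0,0,3],[0,0,0],[0,0,0]],"twist":[[0,0,0],[0,0,0],[0,0,0],[0,0,0],[0,0,0]]}' 12
python3 - <<'E'
from h import *
from station import get_state
s=get_state();print(s['position'],s['finger_gap'],s['contact_force'])
b=vision.grab_frame("scene")
f=lambda a:np.clip(a.astype(float)*1.8,0,255).astype('uint8')
crop(f(b),220,60,360,220,5,"pics/s6.png")
E
```

```text
clock: 5.3
position: [0.6683, 0.1724, 0.2648]
tcp_rot: [0.001, 0.086, 0.996, 0.001]
contact_force: [1.8, 5.6, 1.4]
finger_gap: 0.0195
clock: 5.72
position: [0.6665, 0.1702, 0.2649]
tcp_rot: [-0.0, 0.086, 0.996, -0.0]
contact_force: [-0.1, 0.8, 0.5]
finger_gap: 0.0487
clock: 6.13
position: [0.6675, 0.1704, 0.3521]
tcp_rot: [0.002, 0.086, 0.996, 0.001]
contact_force: [1.0, -0.3, -0.3]
finger_gap: 0.0818
[0.66746224 0.17041494 0.35207749] 0.08180299750631025 [ 0.95102995 -0.2860844  -0.34987134]
```

View pics/s6.png

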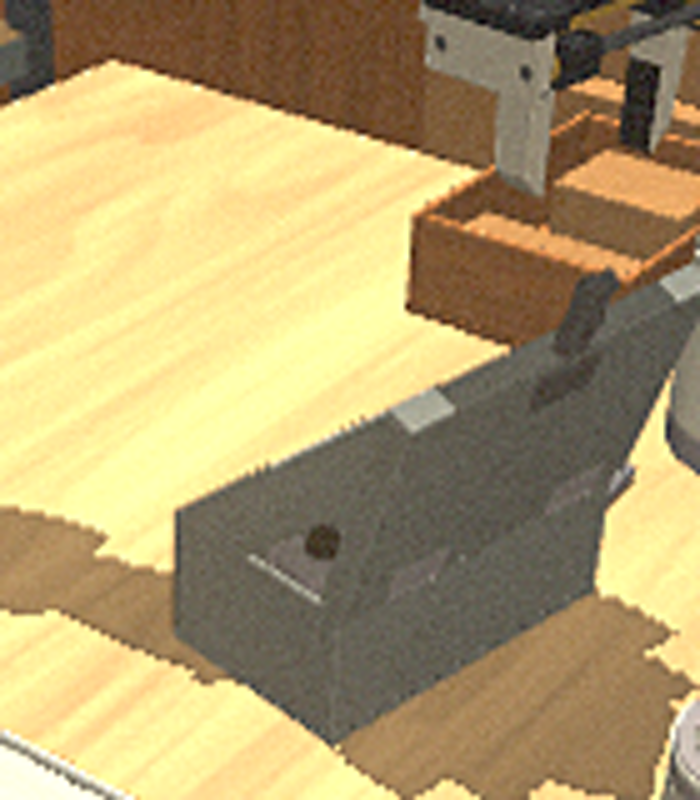

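```bash
python3 -m pendant '{"jaw":[9.1,9.1,9.1,9.1,9.1],"linear":[[-3.5,0.6,0],[-3.7,1.5,0],[-3.7,1.5,0],[-3.7,1.5,0],[-3.7,1.5,0]],"twist":[[0,0,0],[0,0,0],[0,0,0],[0,0,0],[0,0,0]]}' 12;python3 -m pendant '{"jaw":[9.1,9.1,9.1,9.1,9.1],"linear":[[-3.5,1.6,0],[-2.7,2.5,0],[-1.7,3.5,0],[0,3,0],[0,0,0]],"twist":[[0,0,0],[0,0,0],[0,0,0],[0,0,0],[0,0,0]]}' 12
python3 - <<'E'
from h import *
from station import get_state
s=get_state();print(s['position'],s['finger_gap'],s['contact_force'])
b=vision.grab_frame("scene");a=vision.grab_frame("top")
cv2.imwrite("pics/top1.png",a[:,:,::-1])
f=lambda a:np.clip(a.astype(float)*2.2,0,255).astype('uint8')
crop(f(b),220,60,360,220,5,"pics/s7.png");crop(f(a),130,130,260,230,6,"pics/t7.png")
E
```

```text
clock: 6.6
position: [0.4811, 0.2365, 0.3481]
tcp_rot: [-0.001, 0.086, 0.996, -0.001]
contact_force: [0.3, 0.6, 0.9]
finger_gap: 0.0907
clock: 7.02
position: [0.401, 0.3483, 0.3482]
tcp_rot: [-0.001, 0.082, 0.997, 0.0]
contact_force: [-0.8, -1.0, -0.4]
finger_gap: 0.091
[0.40096603 0.34831094 0.34819169] 0.09102014931226154 [-0.84741009 -0.98943953 -0.35170934]
```

View pics/t7.png

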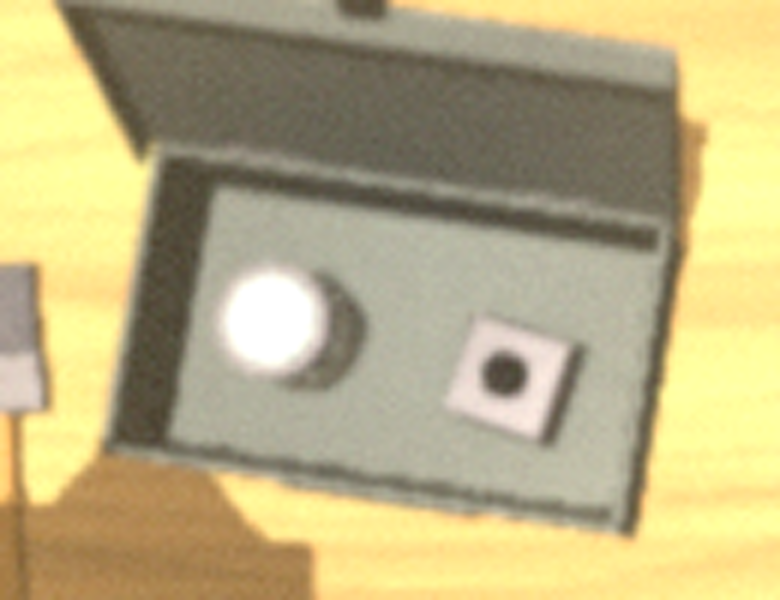

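View pics/s7.png

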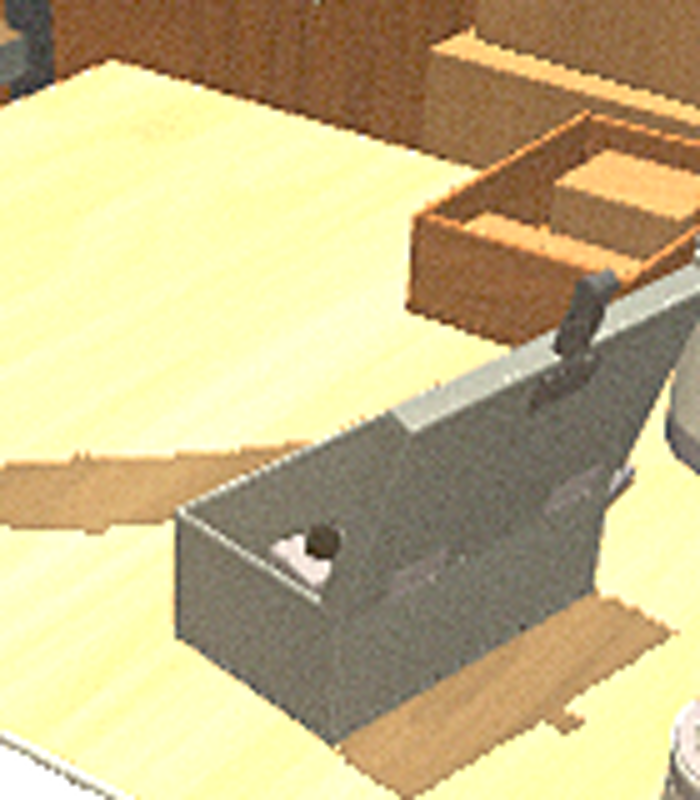

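Run:
```python
from h import *
a=cv2.imread("pics/top1.png")
g=a.min(2)[165:210,160:192]; g=cv2.resize(g,None,fx=8,fy=8,interpolation=cv2.INTER_CUBIC)
for th in(105,125,140):
    cs=cv2.findContours((g>th).astype('uint8'),0,2)[0];c=max(cs,key=cv2.contourArea)
    (x,y),r,_=cv2.fitEllipse(c); print(th,(x+.5)/8-.5+160,(y+.5)/8-.5+165,r[0]/8,r[1]/8)
c=lambda P,k,x,y:(np.array(P)+.5)/k-.5+[x,y]
tin=c([(273,320)],6,130,130); print(onz("top",tin,.085))
T=c([(157,153),(663,222),(632,530),(108,448)],6,130,130); R=onz("top",T,.1);print(R.round(4)); C=R.mean(0)
u=(R[0]+R[1]-R[2]-R[3]);u/=np.linalg.norm(u);v=np.array([-u[1],u[0],0]);print(C,u,np.arctan2(u[1],u[0]))
e=R[0]-R[1]+R[3]-R[2];print('yaw2',np.arctan2(-e[0],e[1]))
for y in (tin,c([(512,373)],6,130,130),):
    p=onz("top",y,.085)[0];print(p,(p-C)@u,(p-C)@v)
o,D=ray("top",tin);print('px/m',abs(proj("top",[[.56,.25,.085]])-proj("top",[[.56,.306,.085]])))
```

```text
105 174.53654766082764 182.79263305664062 14.087003707885742 14.762457847595215
125 175.62739372253418 179.89971923828125 2.989454984664917 5.907979488372803Traceback (most recent call last):
  File "<stdin>", line 5, in <module>
ValueError: max() iterable argument is empty
```

Run:
```python
from h import *
a=cv2.imread("pics/top1.png")
g=a.min(2)[165:210,160:192]; g=cv2.resize(g,None,fx=8,fy=8,interpolation=cv2.INTER_CUBIC)
for th in(75,85,95):
    cs=cv2.findContours((g>th).astype('uint8'),0,2)[0];c=max(cs,key=cv2.contourArea)
    (x,y),r,_=cv2.fitEllipse(c); print(th,(x+.5)/8-.5+160,(y+.5)/8-.5+165,r[0]/8,r[1]/8)
c=lambda P,k,x,y:(np.array(P)+.5)/k-.5+[x,y]
tin=c([(273,320)],6,130,130); print(tin,onz("top",tin,.085))
T=c([(157,153),(663,222),(632,530),(108,448)],6,130,130); R=onz("top",T,.1);print(R.round(4)); C=R.mean(0)
u=(R[0]+R[1]-R[2]-R[3]);u/=np.linalg.norm(u);v=np.array([-u[1],u[0],0]);print(C,u,np.arctan2(u[1],u[0]))
e=R[0]-R[1]+R[3]-R[2];print('yaw2',np.arctan2(-e[0],e[1]))
for y in (tin,c([(512,373)],6,130,130),):
    p=onz("top",y,.085)[0];print(p,(p-C)@u,(p-C)@v)
print('px/56mm',abs(proj("top",[[.56,.25,.085]])-proj("top",[[.56,.306,.085]])))
```

```text
75 174.22654628753662 182.7630558013916 18.6722469329834 19.929561614990234
85 174.5440492630005 182.89097595214844 17.152544021606445 17.915468215942383
95 174.56771755218506 182.89026641845703 15.57365894317627 16.181310653686523
[[175.08333333 182.91666667]] [[0.56649663 0.24555585 0.085     ]]
[[0.6453 0.2985 0.1   ]
 [0.6078 0.0585 0.1   ]
 [0.4645 0.0742 0.1   ]
 [0.5057 0.32   0.1   ]]
[0.5558383  0.18782388 0.1       ] [ 0.99148604 -0.130213    0.        ] -0.13058380143627824
yaw2 -0.16062103687881776
[0.56649663 0.24555585 0.085     ] 0.003050136063826847 0.058628293768348
[0.53946852 0.13140955 0.085     ] -0.00888452668333153 -0.05806558039922255
px/56mm [[19.26656804  0.32144458]]
```

```bash
python3 -m pendant '{"jaw":[7.2,7.2,7.2,7.2,7.2],"linear":[[3.3,-2,0],[3.3,-2,0],[3.3,-2,0],[3.3,-2,0],[3.3,-2.1,0]],"twist":[[0,0,0],[0,0,0],[0,0,0],[0,0,0],[0,0,0]]}' 12;python3 -m pendant '{"jaw":[7.2,7.2,7.2,7.2,7.2],"linear":[[0,0,-3.5],[0,0,-3.5],[0,0,-3.5],[0,0,-2.5],[0,0,0]],"twist":[[0,0,0],[0,0,0],[0,0,0],[0,0,0],[0,0,0]]}' 12
```

```text
clock: 7.53
position: [0.571, 0.2384, 0.3491]
tcp_rot: [-0.0, 0.087, 0.996, -0.001]
contact_force: [-0.1, 0.8, -0.4]
finger_gap: 0.0721
clock: 7.95
position: [0.5666, 0.238, 0.2136]
tcp_rot: [-0.004, 0.087, 0.996, -0.003]
contact_force: [-0.5, -0.8, -0.7]
finger_gap: 0.072
```

```bash
python3 -m pendant '{"jaw":[7.2,7.2,7.2,7.2,7.2],"linear":[[0,0.8,0],[0,0,-3],[0,0,-3],[0,0,0],[0,0,0]],"twist":[[0,0,0],[0,0,0],[0,0,0],[0,0,0],[0,0,0]]}' 12
python3 - <<'E'
from h import *
from station import get_state
s=get_state();print(s['position'],s['tcp_rot'],s['finger_gap'],s['contact_force'])
b=vision.grab_frame("scene");a=vision.grab_frame("top")
f=lambda a:np.clip(a.astype(float)*2.2,0,255).astype('uint8')
crop(f(b),220,60,360,220,5,"pics/s8.png");crop(f(a),130,130,260,230,6,"pics/t8.png")
E
```

```text
clock: 8.37
position: [0.5698, 0.2495, 0.1608]
tcp_rot: [-0.0, 0.086, 0.996, -0.0]
contact_force: [0.3, -0.1, 0.9]
finger_gap: 0.072
[0.56983686 0.2495083  0.16082849] [-1.57835041e-04  8.64571292e-02  9.96255544e-01 -1.77895182e-04] 0.07195993790796142 [ 0.27489923 -0.09718825  0.90554716]
```

View pics/t8.png

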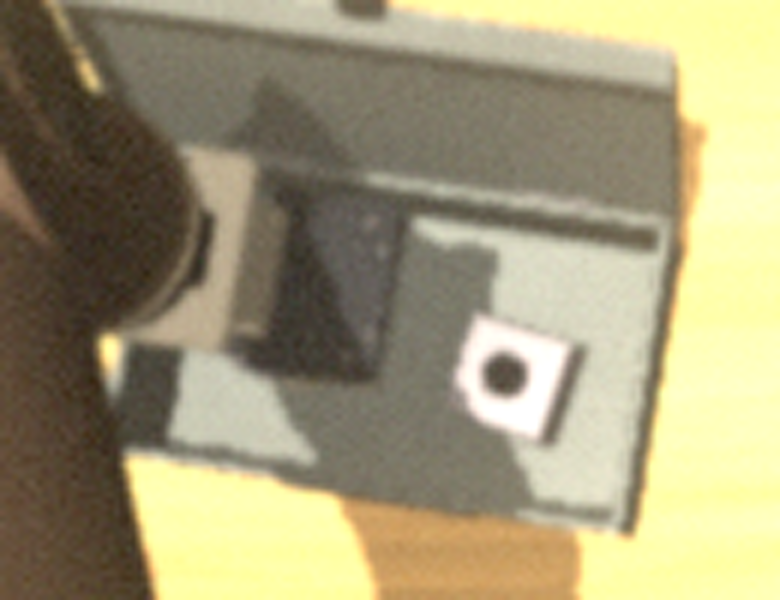

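View pics/s8.png

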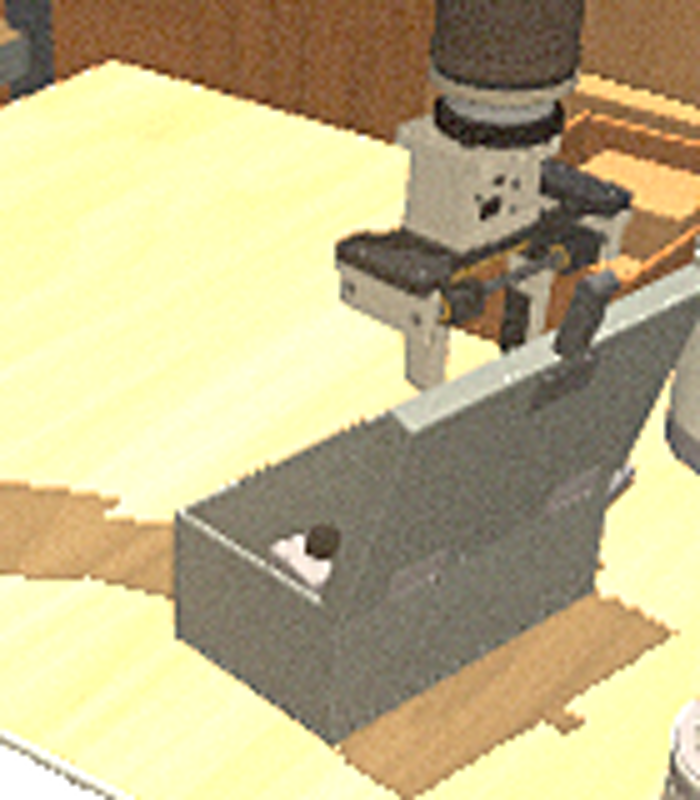

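```bash
python3 -m pendant '{"jaw":[7.2,7.2,7.2,7.2,7.2],"linear":[[-0.3,-0.2,-1.5],[0,0,-1.5],[0,0,-1.5],[0,0,-1],[0,0,0]],"twist":[[0,0,0],[0,0,0],[0,0,0],[0,0,0],[0,0,0]]}' 12
```

```text
clock: 8.88
position: [0.5666, 0.2475, 0.1046]
tcp_rot: [-0.0, 0.086, 0.996, -0.0]
contact_force: [-0.1, -0.7, -0.7]
finger_gap: 0.0718
```

```bash
python3 -m pendant '{"jaw":[7.2,7.2,7.2,7.2,7.2],"linear":[[0,0,-1],[0,0,-1],[0,0,-1],[0,0,0],[0,0,0]],"twist":[[0,0,0],[0,0,0],[0,0,0],[0,0,0],[0,0,0]]}' 12;python3 -m pendant '{"jaw":[7.2,7.2,7.2,7.2,7.2],"linear":[[0,0,-0.8],[0,0,-0.8],[0,0,-0.8],[0,0,0],[0,0,0]],"twist":[[0,0,0],[0,0,0],[0,0,0],[0,0,0],[0,0,0]]}' 12
```

```text
clock: 9.3
position: [0.5662, 0.2472, 0.074]
tcp_rot: [-0.001, 0.086, 0.996, -0.0]
contact_force: [0.6, 0.1, -0.3]
finger_gap: 0.0718
clock: 9.72
position: [0.5661, 0.2473, 0.05]
tcp_rot: [-0.001, 0.086, 0.996, -0.0]
contact_force: [-0.3, 0.1, 0.3]
finger_gap: 0.0722
```

```bash
python3 -m pendant '{"jaw":[5.5,5.2,5,5,5],"linear":[[0,0,0],[0,0,0],[0,0,0],[0,0,0],[0,0,0]],"twist":[[0,0,0],[0,0,0],[0,0,0],[0,0,0],[0,0,0]]}' 20;python3 -m pendant '{"jaw":[4.5,4.5,4.5,4.5,4.5],"linear":[[0,0,0],[0,0,0],[0,0,0],[0,0,0],[0,0,0]],"twist":[[0,0,0],[0,0,0],[0,0,0],[0,0,0],[0,0,0]]}' 25
```

```text
clock: 10.13
position: [0.5669, 0.2477, 0.0511]
tcp_rot: [0.0, 0.086, 0.996, 0.0]
contact_force: [0.5, 0.2, 1.4]
finger_gap: 0.0544
clock: 10.55
position: [0.5669, 0.2477, 0.0511]
tcp_rot: [0.0, 0.086, 0.996, 0.0]
contact_force: [0.2, 0.7, 6.1]
finger_gap: 0.055
```

```bash
python3 -m pendant '{"jaw":[4.5,4.5,4.5,4.5,4.5],"linear":[[0,0,0.4],[0,0,0.6],[0,0,1],[0,0,0],[0,0,0]],"twist":[[0,0,0],[0,0,0],[0,0,0],[0,0,0],[0,0,0]]}' 30
```

```text
clock: 10.97
position: [0.5671, 0.2476, 0.0715]
tcp_rot: [0.001, 0.086, 0.996, 0.0]
contact_force: [-0.5, -0.2, -2.5]
finger_gap: 0.0548
```

```bash
python3 -m pendant '{"jaw":[4.5,4.5,4.5,4.5,4.5],"linear":[[0,0,1.5],[0,0,2.5],[0,0,3],[0,0,3],[0,0,3]],"twist":[[0,0,0],[0,0,0],[0,0,0],[0,0,0],[0,0,0]]}' 30;python3 -m pendant '{"jaw":[4.5,4.5,4.5,4.5,4.5],"linear":[[0,0,1.5],[0,0,0],[0,0,0],[0,0,0],[0,0,0]],"twist":[[0,0,0],[0,0,0],[0,0,0],[0,0,0],[0,0,0]]}' 30
python3 - <<'E'
from h import *
from station import get_state
s=get_state();print(s['position'],s['tcp_rot'],s['finger_gap'],s['contact_force'])
b=vision.grab_frame("scene");a=vision.grab_frame("top")
f=lambda a:np.clip(a.astype(float)*2.2,0,255).astype('uint8')
crop(f(b),220,40,360,200,5,"pics/s9.png");crop(f(a),130,130,260,230,6,"pics/t9.png")
E
```

```text
clock: 11.38
position: [0.5662, 0.2472, 0.2017]
tcp_rot: [-0.0, 0.086, 0.996, -0.0]
contact_force: [0.8, 0.4, -2.2]
finger_gap: 0.0547
clock: 11.8
position: [0.5656, 0.247, 0.2138]
tcp_rot: [-0.001, 0.086, 0.996, -0.001]
contact_force: [1.1, 0.1, -2.5]
finger_gap: 0.0544
[0.56561498 0.24704976 0.21378871] [-1.34982173e-03  8.63276731e-02  9.96265514e-01 -8.58382444e-04] 0.05439446486959595 [ 1.1077005   0.10246151 -2.49429557]
```

View pics/t9.png

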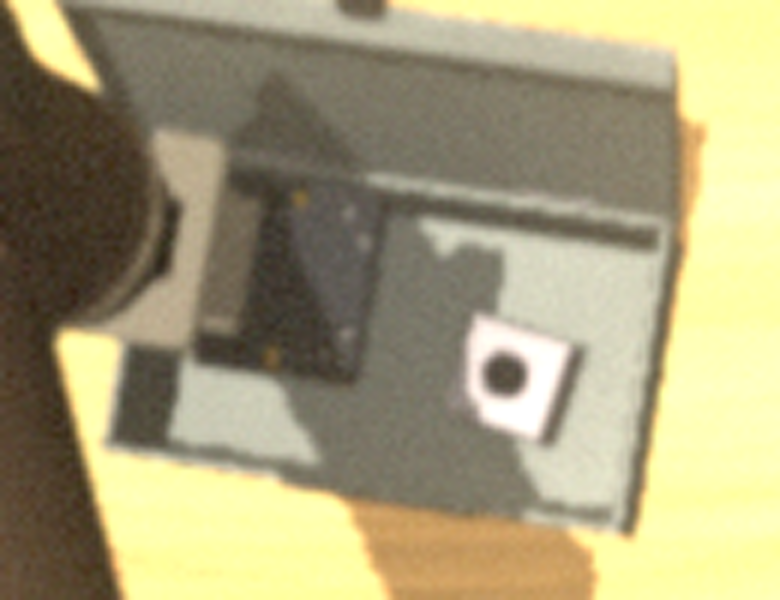

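View pics/s9.png

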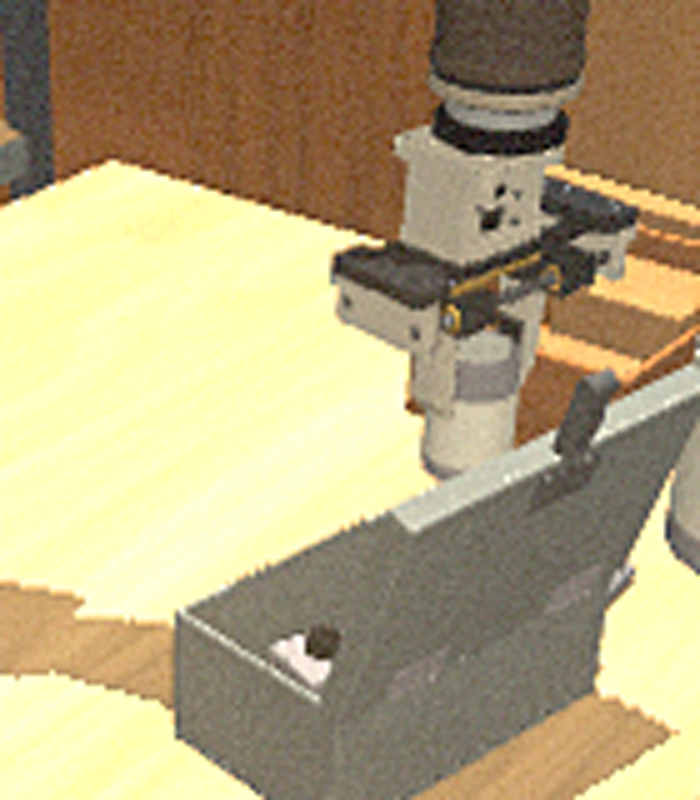

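```bash
python3 -m pendant '{"jaw":[4.5,4.5,4.5,4.5,4.5],"linear":[[-1,-1,0],[-1,-2,0],[-0.5,-3,0],[-0.5,-3.3,0],[-0.4,-3.3,0]],"twist":[[0,0,0],[0,0,0],[0,0,0],[0,0,0],[0,0,0]]}' 30;python3 -m pendant '{"jaw":[4.5,4.5,4.5,4.5,4.5],"linear":[[-0.3,-3.3,0],[-0.3,-3.3,0],[-0.2,-3.3,0],[-0.2,-3.3,0],[0,-3.3,0]],"twist":[[0,0,0],[0,0,0],[0,0,0],[0,0,0],[0,0,0]]}' 30;python3 -m pendant '{"jaw":[4.5,4.5,4.5,4.5,4.5],"linear":[[0,-3.3,0],[0,-3.3,0],[0,-2.5,0],[0,-1.5,0],[0,0,0]],"twist":[[0,0,0],[0,0,0],[0,0,0],[0,0,0],[0,0,0]]}' 30
```

```text
clock: 12.32
position: [0.5317, 0.1205, 0.2149]
tcp_rot: [-0.001, 0.086, 0.996, -0.0]
contact_force: [0.0, -0.5, -2.7]
finger_gap: 0.0548
clock: 12.73
position: [0.5217, -0.045, 0.2152]
tcp_rot: [-0.001, 0.086, 0.996, -0.0]
contact_force: [0.4, -0.1, -2.0]
finger_gap: 0.0545
clock: 13.15
position: [0.5217, -0.1542, 0.2152]
tcp_rot: [-0.0, 0.089, 0.996, -0.001]
contact_force: [0.5, -1.3, -1.9]
finger_gap: 0.0544
```

```bash
python3 -m pendant '{"jaw":[4.5,4.5,4.5,4.5,4.5],"linear":[[0,-0.7,-1.5],[0,0,-2.5],[0,0,-2.5],[0,0,-1.5],[0,0,0]],"twist":[[0,0,0],[0,0,0],[0,0,0],[0,0,0],[0,0,0]]}' 30
python3 -m pendant '{"jaw":[4.5,4.5,4.5,4.5,4.5],"linear":[[0,0,0],[0,0,0],[0,0,0],[0,0,0],[0,0,0]],"twist":[[0,0,0],[0,0,0],[0,0,0],[0,0,0],[0,0,0]]}' 30
python3 - <<'E'
from h import *
from station import get_state
s=get_state();print(s['position'],s['tcp_rot'],s['finger_gap'],s['contact_force'])
b=vision.grab_frame("scene");a=vision.grab_frame("top")
P=s['position'];print((proj("scene",[P+[0,0,-.044+.038],P+[0,0,-.044-.002]])-[150,150])*5)
f=lambda a:np.clip(a.astype(float)*1.8,0,255).astype('uint8')
crop(f(b),150,150,300,280,5,"pics/s10.png");crop(f(a),260,130,390,230,6,"pics/t10.png")
E
```

```text
clock: 13.57
position: [0.5202, -0.155, 0.1321]
tcp_rot: [-0.003, 0.086, 0.996, 0.0]
contact_force: [-0.4, -0.1, -1.3]
finger_gap: 0.0549
clock: 13.98
position: [0.5232, -0.1566, 0.1366]
tcp_rot: [0.001, 0.086, 0.996, 0.0]
contact_force: [-0.3, -0.1, -2.2]
finger_gap: 0.0542
[ 0.52316683 -0.15655715  0.13660402] [7.62383365e-04 8.63041461e-02 9.96268545e-01 2.11292790e-06] 0.05416772356853105 [-0.33382317 -0.06773078 -2.18439764]
[[323.61141506 240.44327956]
 [328.61814755 298.08118462]]
```

View pics/s10.png

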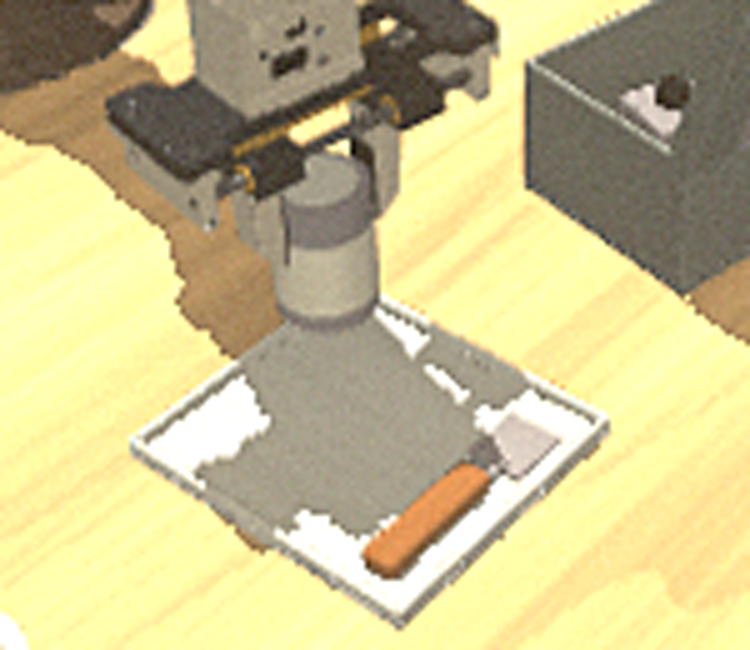

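View pics/t10.png

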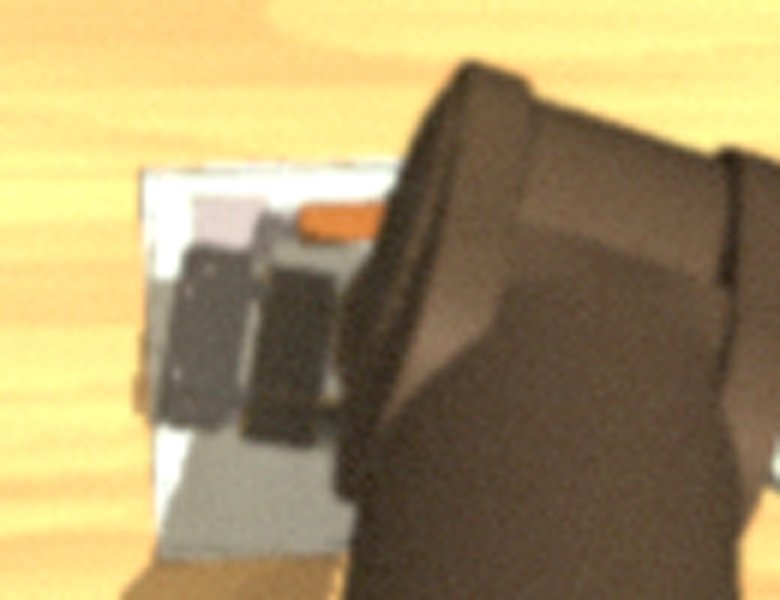

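```bash
python3 -m pendant '{"jaw":[4.5,4.5,4.5,4.5,4.5],"linear":[[0,-0.4,-1.5],[0,0,-2],[0,0,-2],[0,0,-1.5],[0,0,0]],"twist":[[0,0,0],[0,0,0],[0,0,0],[0,0,0],[0,0,0]]}' 30
python3 -m pendant '{"jaw":[4.5,4.5,4.5,4.5,4.5],"linear":[[0,0,0],[0,0,0],[0,0,0],[0,0,-0.3],[0,0,0]],"twist":[[0,0,0],[0,0,0],[0,0,0],[0,0,0],[0,0,0]]}' 30
```

```text
clock: 14.5
position: [0.5209, -0.16, 0.0633]
tcp_rot: [-0.002, 0.086, 0.996, 0.0]
contact_force: [0.1, 0.6, -3.4]
finger_gap: 0.0545
clock: 14.92
position: [0.523, -0.1605, 0.0631]
tcp_rot: [0.001, 0.086, 0.996, 0.0]
contact_force: [0.3, 0.4, -2.4]
finger_gap: 0.0545
```

```bash
python3 -m pendant '{"jaw":[4.5,4.5,4.5,4.5,4.5],"linear":[[0,0,-0.3],[0,0,-0.3],[0,0,-0.2],[0,0,0],[0,0,0]],"twist":[[0,0,0],[0,0,0],[0,0,0],[0,0,0],[0,0,0]]}' 30
python3 -m pendant '{"jaw":[4.5,4.5,4.5,4.5,4.5],"linear":[[0,0,-0.1],[0,0,-0.1],[0,0,0],[0,0,0],[0,0,0]],"twist":[[0,0,0],[0,0,0],[0,0,0],[0,0,0],[0,0,0]]}' 30
```

```text
clock: 15.33
position: [0.5225, -0.1605, 0.0545]
tcp_rot: [-0.0, 0.086, 0.996, 0.0]
contact_force: [0.7, -0.5, -2.0]
finger_gap: 0.0544
clock: 15.75
position: [0.5227, -0.1605, 0.0528]
tcp_rot: [0.0, 0.086, 0.996, 0.0]
contact_force: [0.3, -0.6, -2.6]
finger_gap: 0.0545
```

```bash
python3 -m pendant '{"jaw":[4.5,4.5,4.5,4.5,4.5],"linear":[[0,0,-0.1],[0,0,-0.1],[0,0,0],[0,0,0],[0,0,0]],"twist":[[0,0,0],[0,0,0],[0,0,0],[0,0,0],[0,0,0]]}' 30
python3 -m pendant '{"jaw":[4.5,4.5,4.5,4.5,4.5],"linear":[[0,0,-0.1],[0,0,0],[0,0,0],[0,0,0],[0,0,0]],"twist":[[0,0,0],[0,0,0],[0,0,0],[0,0,0],[0,0,0]]}' 30
```

```text
clock: 16.17
position: [0.5226, -0.1605, 0.0507]
tcp_rot: [-0.0, 0.086, 0.996, 0.0]
contact_force: [-1.2, -0.7, -1.9]
finger_gap: 0.0544
clock: 16.58
position: [0.5228, -0.1605, 0.05]
tcp_rot: [0.0, 0.086, 0.996, 0.0]
contact_force: [-1.3, 0.3, 6.4]
finger_gap: 0.0547
```

Contact with the tray floor (force +6.4 N). Releasing slowly at low force.

```bash
python3 -m pendant '{"jaw":[5.5,5.7,5.9,6.2,6.5],"linear":[[0,0,0],[0,0,0],[0,0,0],[0,0,0],[0,0,0]],"twist":[[0,0,0],[0,0,0],[0,0,0],[0,0,0],[0,0,0]]}' 10
python3 -m pendant '{"jaw":[7,7.5,7.8,8,8],"linear":[[0,0,0],[0,0,0],[0,0,0],[0,0,0],[0,0,0]],"twist":[[0,0,0],[0,0,0],[0,0,0],[0,0,0],[0,0,0]]}' 10
python3 -m pendant '{"jaw":[8,8,8,8,8],"linear":[[0,0,1],[0,0,2],[0,0,3],[0,0,3],[0,0,3]],"twist":[[0,0,0],[0,0,0],[0,0,0],[0,0,0],[0,0,0]]}' 10
python3 -m pendant '{"jaw":[8,8,8,8,8],"linear":[[0,0,3],[0,0,3],[-3,0,1],[-3,0,0],[0,0,0]],"twist":[[0,0,0],[0,0,0],[0,0,0],[0,0,0],[0,0,0]]}' 10
python3 -m pendant '{"jaw":[8,8,8,8,8],"linear":[[-3,0,0],[-3,0,0],[0,0,0],[0,0,0],[0,0,0]],"twist":[[0,0,0],[0,0,0],[0,0,0],[0,0,0],[0,0,0]]}' 10
python3 - <<'E'
from h import *
from station import get_state
s=get_state();print(s['clock'],s['position'],s['tcp_rot'],s['finger_gap'],s['contact_force'])
b=vision.grab_frame("scene");a=vision.grab_frame("top")
c=np.array([.5227,-.1605,0])
print('s10 axes',(proj("scene",[c+[0,0,.084],c+[0,0,.004]])-[150,150]+.5)*5)
f=lambda a:np.clip(a.astype(float)*1.8,0,255).astype('uint8')
crop(f(b),150,150,300,280,5,"pics/s11.png");crop(f(a),130,120,390,240,3,"pics/t11.png");cv2.imwrite("pics/sc11.png",f(b)[:,:,::-1])
E
```

```text
clock: 17.0
position: [0.5226, -0.1605, 0.0496]
tcp_rot: [-0.0, 0.086, 0.996, -0.0]
contact_force: [-0.5, 0.1, 0.5]
finger_gap: 0.0641
clock: 17.42
position: [0.5227, -0.1605, 0.0497]
tcp_rot: [0.0, 0.086, 0.996, 0.0]
contact_force: [0.2, -0.4, -0.2]
finger_gap: 0.0797
clock: 17.83
position: [0.5222, -0.1606, 0.1717]
tcp_rot: [-0.0, 0.087, 0.996, -0.0]
contact_force: [1.1, 0.8, -0.0]
finger_gap: 0.08
clock: 18.25
position: [0.4579, -0.1614, 0.2411]
tcp_rot: [-0.0, 0.088, 0.996, 0.0]
contact_force: [0.1, -0.2, -0.1]
finger_gap: 0.0803
clock: 18.67
position: [0.4032, -0.1605, 0.2404]
tcp_rot: [0.001, 0.086, 0.996, 0.0]
contact_force: [0.3, 0.4, -0.2]
finger_gap: 0.0799
18.6667 [ 0.40317893 -0.16050578  0.2404056 ] [7.29044342e-04 8.63628158e-02 9.96263482e-01 8.11682886e-05] 0.0799255318838448 [ 0.34433542  0.41020292 -0.18938262]
s10 axes [[326.20172625 313.15035284]
 [335.73329299 419.90769781]]
```

View pics/s11.png

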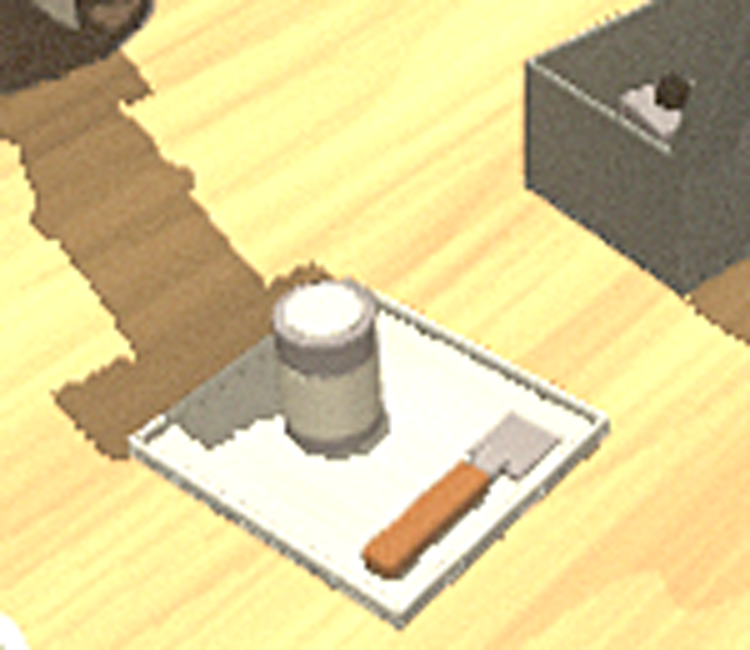

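View pics/t11.png

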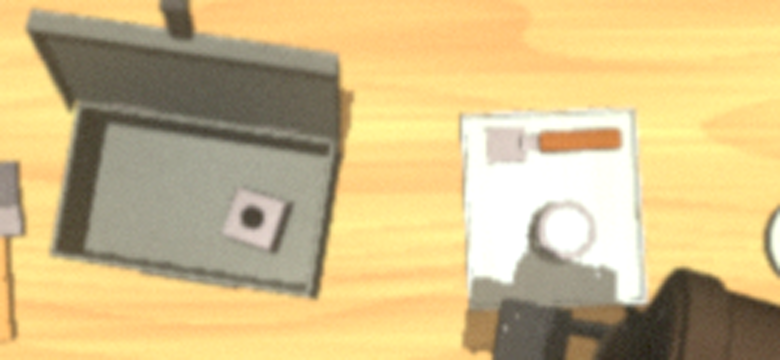

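View pics/sc11.png

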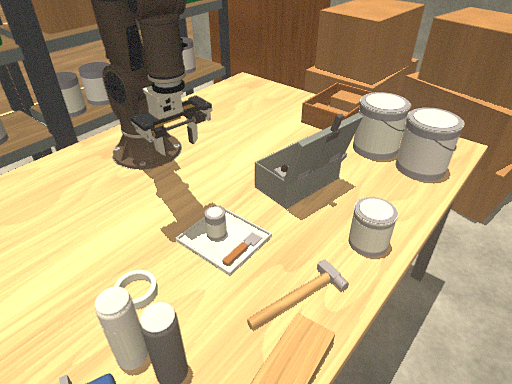

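```bash
python3 -c "
from station import order
print(order.job_done())"
```

```text
the job is handed in; nothing more can be done
None
```

I opened the chest, moved the tin to the tray and handed the job in at about 19 s of the allowed 62 s. No verdict was reported.

- **Lid:** I pinched the tongue on its two sides, swung the lid along its arc to about 1.75 rad and let go. It fell back towards its stop and was still open in the last pictures.
- **Tin:** I gripped it along the chest's y axis, lifted it out and carried it to the tray. I set it down when I felt floor contact (the vertical force went from about -2 to +6 N), then opened the jaws and backed off.

**Last checks:**
- The tin stands upright at about (0.523, -0.161), about 29 mm from the tray's centre towards -x. In the scene view its top is drawn within 0.5 pixel of where an upright tin there should appear.
- The flask is standing in the chest.
- The putty knife looks undisturbed. The brush and tape roll were only partly checked by eye, and I never reached near them.
- The gripper is empty and clear of everything, with contact force at noise level.

**What disagreed or could not be checked:**
- The scene camera could not see the tin inside the chest, so I located it from the top view plus the stated 85 mm top height. The grasp confirmed the position.
- The finger opening on the tin read 54.5 to 55 mm, against the nominal 56 mm.
- The two top-view estimates of the chest's yaw differed by 0.03 rad, which did no harm.

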